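Turn the marble dish for the phone in a folding photo box

TASK

Film the glass marble in its blue dish: raise all three flaps of the folding photo box until they stand upright, then lift the dish level by its wooden handle with the marble in it, lower it into the box to hang a little above the round mark on the floor, and pause there a full second with the handle end-on to the phone (pointing at the open front). Then turn it a quarter turn, either way, so that the handle is broadside to the phone, and finish still holding it there: level and still, the dish two or three centimetres clear of the box floor and touching none of the box. Keep the marble resting in the middle of the dish all the time, away from the rim, and leave the phone and everything else on the desk where it stands.

Things in the scene. Friction and masses are not known exactly. Their poses are not given: they have to be found in the camera images.
- photo_box: folding photo box fixed on the desk: white floor 150 (x) by 160 mm (y), its top 8 mm above the desk; flaps 80 mm high, 5 mm thick, hinged on its back (+x), left (+y) and right (-y) edges; open front (-x) faces the phone. Origin on the desk under its middle, z up. Hinge lines 6.5 mm above the desk: back at x = 75 mm along y, left and right at y = +80 and -80 mm along x
- photo_box_mark (a point): centre of the round mark (60 mm grey ring) on the box floor, 8 mm above the desk; same axes as the box
- flap_left (a joint): angle of the left flap in rad: 0 lies flat outwards on the desk, 1.57 upright (its stop). The hinge is stiff and holds the flap at any angle (about 0.5 N at the tab moves it)
- flap_back (a joint): angle of the back flap, as flap_left
- flap_right (a joint): angle of the right flap, as flap_left
- flap_left_tab (a point): middle of the left flap's black finger tab, in the flap's plane at the middle of its free edge: 24 mm wide along the hinge, 26 mm beyond the edge, 16 mm thick (10 mm of it inwards of this point, upwards when flat); this point is 92 mm from the hinge line. Pinched from above by its two ends (along the hinge), it swivels between the fingers as the flap rises
- flap_back_tab (a point): the same point of the back flap's tab
- flap_right_tab (a point): the same point of the right flap's tab
- dish: loose blue ceramic dish, 100 mm across, 22 mm high, 0.18 kg; a thin brass arch spans it along the dish's x (feet on the rim at x = +-48 mm) and carries a dark wooden grip on top. The hollow slopes evenly (9 degrees) to its middle; the rim rises steeply from 40 mm out. Origin at the centre of the underside, z up
- dish_grip (a point): centre of the wooden grip: 46 mm long (dish x), 12 mm thick (dish y), 16 mm high, 90 mm above the dish's underside and right over its middle
- dish_centre (a point): where the marble's centre lies when it rests in the middle of the dish, 18.8 mm above the dish's underside
- marble_center (a point): centre of the loose amber glass marble, 25 mm across, 20 g
- phone_lens (a point): rear lens of the phone, which leans on its loose black stand (125x90 mm on the desk, 150 mm high with the phone) before the open front of the box; the lens is 126 mm above the desk, and the stand reaches from 22 mm nearer the box to 103 mm farther away
- highlighter: grey marker pen lying right of the phone, 15x125x16 mm
Not all that is in view belongs to the job. Leave any green or purple look-alike of the dish alone.

How it is judged:
By the outcome, as a careful person would: the job done as asked, in the order asked, and still so for the second after the job is handed in, while the arm keeps its last pose, push and grip.
It also fails if it takes over 72 s, if anything falls off the work surface, if the arm or the gripper's body presses on something with over 40 N, if the wrist force passes 120 N, or if a joint passes its speed limit or range.

ROBOT

A 6-joint arm with a two-finger parallel gripper is mounted at the origin on a cart in front of the work surface, level with it; the furniture and walls round the work are solid. World frame = base frame: x ahead of the robot, y to its left, z up, the work surface at z = 0. Lengths are in m, angles in rad, forces in N, time in s.
With the tool pointing down it reaches from about 0.325 to 0.9 m from the base axis. Payload 6.1 kg.
Tool frame: the origin (TCP) lies midway between the tips of the shut fingers; the grasp point (between the pads) lies 19 mm behind it; z points along the fingers, y is the line along which they close (so a half turn about z gives the same grasp; the last joint's range is limited). The gripper opens to 85 mm and grips with 20 to 120 N. Pads are 22 mm wide; open, the fingers measure 114 mm over their backs; the gripper's body (76 mm by 85 mm) begins 54 mm behind the grasp point. The pads swing forward as they close: fully open they stand 13 mm farther back than shut.
Start: joints at [-1.253, 0.22, 1.526, -0, 1.395, -0.126], TCP at [0.268, -0.564, 0.211] pointing down, gripper open.
Joint ranges: [-2.98, 2.98], [-0.91, 2.08], [0.09, 2.57], [-1.24, 4.39], [0.2, 2.65], [-2.68, 2.68]. Speed limits (rad/s): [2.57, 2.57, 3.01, 3.14, 3.14, 3.14].

INTERFACE

Orientations are given as a unit quaternion [x, y, z, w].
In Python, from rig import state, get_image, camera_info, close_job gives the robot as it stands.
- The arm moves only by the shell command python3 -m pendant 'ROWS' [OPENING] [FORCE]. ROWS is a JSON object whose one key "increments" holds one flat list of numbers, 6 for each row, row after row: the shift along the tool's x, y, z in units of 30 mm (1.0 is 30 mm), then the turn, a rotation vector about the tool's x, y, z in units of 8 degrees (1.0 is 8 degrees). In form: {"increments": [dx, dy, dz, rx, ry, rz, dx, dy, dz, rx, ry, rz, ...]}. A call has 1 to 10 rows; each row is the pose to reach, as a shift and turn from the pose commanded when the call began, along the tool's axes at that moment; what a row does not reach only later rows make up. A row lasts 1/8 s, in which the tool goes at most 62.5 mm and 10.7 degrees, less where a joint would pass 70% of its speed; a pose out of reach is approached as far as the arm can. A call with a gripper value outside its range is refused whole. OPENING is the closure, from 0 (fully open) to 1 (shut), set as the call begins (- or left out, the last holds). The fingers move at their own pace and stop on an object; FORCE is the grip in N (left out, the last holds). Time passes only in rows, so rows that repeat a pose let the fingers close. It gives the time, the measured TCP pose, the force, the opening and the grip force at its end, in the units of the state.
- state(): the state, without advancing time (a new reading comes with each control period).
- get_image(name): name is "scene" or "top" or "wrist"; returns (picture, depth): 480x640x3 uint8, red, green, blue; 480x640 float32, m along the optical axis (not along the pixel's ray), 0 where there is no reading.
- camera_info(name): a dict with "fx", "fy", "cx", "cy" (pixels), "rvec" (rotation vector, rad) and "tvec" (3), from world to camera coordinates, as OpenCV has them; the wrist camera has in their place "T_tool_cam" (4x4, takes a point from camera to tool coordinates, whose origin is the TCP and whose axes are the flange's). Camera axes: x right, y down, z forward; pixel columns grow to the right and rows downward; lengths in m; the calibration is good to about 2 mm. A picture is of the moment at which its call begins: read the wrist's pose just before it. camera_info takes no time and is no camera call.
- close_job(): hands the job in; it is judged then, once.
The state is a dict: "t": time; "joints": joint angles; "qvel": joint speeds; "tau": joint torques, N m; "position": TCP position; "tool_rot": TCP orientation; "force": force on the tool from outside, world axes, zero at the start; "wrist_torque": the same for the moment, N m; "grip_width": finger opening in m; "finger_force": force on a finger pad.
Only numpy, scipy, OpenCV 4.12 (cv2) and the standard library are available. Lean on these libraries where they do the work, as an engineer would, in place of code of your own. Each camera call takes 0.05 s, during which the arm holds its last target. There are 200 camera calls.

## Working session

There is one attempt and no reset: what is moved stays moved. The work goes in short steps, Python scripts to look and compute and a shell command to move; the robot and the scene stay as the last step left them, time stands still between calls to the robot, and variables do not carry over. Pictures are saved under pics/ and viewed, at most 13 in all, crops included, and the job is handed in when it is done.

```bash
mkdir -p pics; ls
cat > h.py <<'E'
import numpy as np,cv2
from scipy.spatial.transform import Rotation as R
from rig import state,get_image,camera_info
def cam(name,st=None):
    c=camera_info(name);K=np.array([[c['fx'],0,c['cx']],[0,c['fy'],c['cy']],[0,0,1]])
    if 'rvec' in c:
        Rm=cv2.Rodrigues(np.array(c['rvec'],float))[0];t=np.array(c['tvec'],float)
        return K,Rm.T,-Rm.T@t
    T=np.array(c['T_tool_cam']);st=st or state();Rt=R.from_quat(st['tool_rot']).as_matrix()
    return K,Rt@T[:3,:3],Rt@T[:3,3]+np.array(st['position'])
def ray(C,u,v,z):
    K,Rw,o=C;d=Rw@np.linalg.solve(K,[u,v,1.]);return o+d*(z-o[2])/d[2]
def pts(C,depth):
    K,Rw,o=C;v,u=np.mgrid[:480,:640]
    p=np.stack([(u-K[0,2])/K[0,0],(v-K[1,2])/K[1,1],np.ones_like(u)],-1)*depth[...,None]
    return p@Rw.T+o
def save(n,im): cv2.imwrite('pics/'+n,cv2.cvtColor(im,cv2.COLOR_RGB2BGR))
E
python3 - <<'E'
from h import *
s=state();print(s)
for n in('scene','top'):
    im,d=get_image(n);save(n+'1.png',im);np.savez(n+'1.npz',im=im,d=d);print(n,cam(n))
E
```

```text
pics
{'t': 0.0, 'joints': array([-1.25308437e+00,  2.21252223e-01,  1.52762503e+00, -2.36534682e-06,
        1.39468428e+00, -1.26120235e-01]), 'qvel': array([-0.00290663, -0.00107685,  0.00044718, -0.00029862, -0.00033774,
       -0.00053212]), 'tau': array([ 8.52150552e-04, -4.96904933e+01, -3.89388978e+01, -3.53265350e-04,
        1.10939133e-02,  8.34968318e-06]), 'position': array([ 0.26815732, -0.56383182,  0.20947574]), 'tool_rot': array([ 9.75476991e-01,  2.20099229e-01, -9.53198563e-05, -9.79814181e-04]), 'force': array([-0.53345804, -0.42537219,  0.47127784]), 'wrist_torque': array([-0.02983721,  0.01774582, -0.00544139]), 'finger_force': 0.0, 'grip_width': 0.08559373563097045}
scene (array([[475.36626746,   0.        , 327.79202071],
       [  0.        , 475.36626746, 235.95161266],
       [  0.        ,   0.        ,   1.        ]]), array([[-0.88529496, -0.30815623,  0.34827081],
       [-0.46498974,  0.59644206, -0.65424874],
       [-0.00611253, -0.74114547, -0.67131664]]), array([0.08897845, 0.77294742, 0.96417874]))
top (array([[473.26420105,   0.        , 325.21077668],
       [  0.        , 473.26420105, 239.40568865],
       [  0.        ,   0.        ,   1.        ]]), array([[-0.02700272, -0.99561672,  0.08954438],
       [-0.99960729,  0.02622217, -0.00988217],
       [ 0.0074908 , -0.08977606, -0.99593381]]), array([ 0.42431747, -0.0602845 ,  1.14919172]))
```

View pics/top1.png

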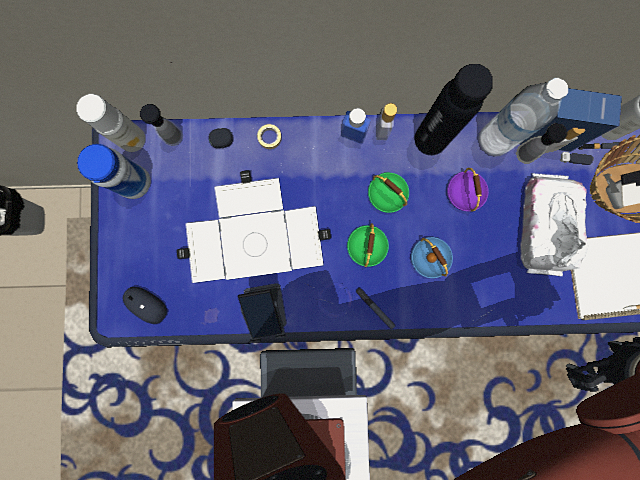

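View pics/scene1.png

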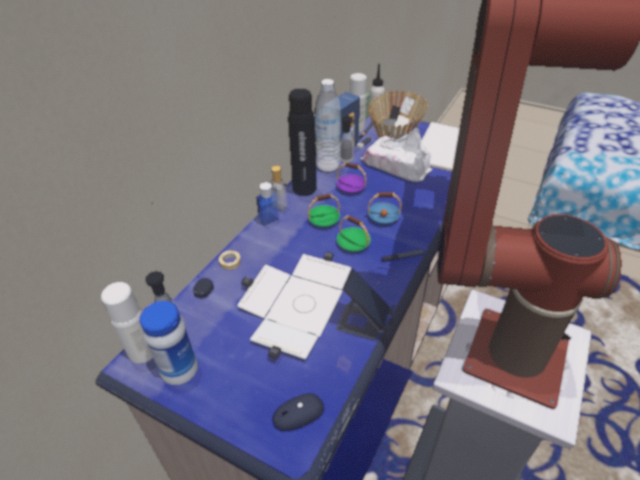

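The top view shows four candidates: the green dishes at (388,192) and (368,245), the purple dish at (467,190), and the blue dish at (432,257) with the amber marble in it. I choose the blue one at (432,257). The box ring is at (255,244), and the tabs are at (246,175) back, (183,253) left and (326,234) right.

Run:
```python
from h import *
z=np.load('top1.npz');im,d=z['im'],z['d'];C=cam('top');P=pts(C,d)
hsv=cv2.cvtColor(im,cv2.COLOR_RGB2HSV)
def sub(m,x0,x1,y0,y1):
    o=np.zeros_like(m);o[y0:y1,x0:x1]=m[y0:y1,x0:x1];return o
dark=(hsv[...,2]<60)
for n,(u,v) in dict(back=(246,175),left=(183,253),right=(326,234)).items():
    m=sub(dark,u-11,u+12,v-11,v+12)
    ys,xs=np.nonzero(m);c=ray(C,xs.mean(),ys.mean(),.0165);print(n,len(xs),xs.mean(),ys.mean(),c.round(4),'depthz',np.median(P[m][:,2]).round(4))
# white region
w=sub((hsv[...,1]<50)&(hsv[...,2]>150),180,335,170,290)
w=cv2.morphologyEx(w.astype(np.uint8),cv2.MORPH_CLOSE,np.ones((9,9)))
ps=P[w>0];print('white z',np.median(ps[:,2]),'desk z',np.median(P[300:320,150:200,2]))
# ring
g=sub((hsv[...,1]<60)&(hsv[...,2]<225)&(hsv[...,2]>100),238,273,228,262)
ys,xs=np.nonzero(g);print('ring',len(xs),(xs.min()+xs.max())/2,(ys.min()+ys.max())/2,ray(C,(xs.min()+xs.max())/2,(ys.min()+ys.max())/2,.008))
# dish
for n,h0,h1,vz,S in(('dish',95,115,.022,80),):
    m=sub((hsv[...,0]>h0)&(hsv[...,0]<h1)&(hsv[...,1]>S)&(hsv[...,2]>90),405,460,230,285).astype(np.uint8)
    c=max(cv2.findContours(m,0,1)[0],key=cv2.contourArea);(x,y),a,b=cv2.fitEllipse(cv2.convexHull(c));print(n,x,y,a,ray(C,x,y,.02))
cr=np.hstack([cv2.resize(im[150:295,170:340],(400,341),interpolation=cv2.INTER_CUBIC),cv2.resize(im[222:290,397:467],(351,341),interpolation=cv2.INTER_CUBIC)])
save('crop1.png',cr)
```

```text
back 92 245.84782608695653 176.4891304347826 [0.6846 0.1171 0.0165] depthz 0.0299
left 88 183.32954545454547 252.88636363636363 [0.5027 0.2686 0.0165] depthz 0.0281
right 86 323.8953488372093 234.19767441860466 [ 0.5388 -0.0687  0.0165] depthz 0.0258
white z 0.008885191629068423 desk z -0.0012394140791062158
ring 95 255.0 244.0 [0.52024642 0.09829313 0.008     ]
dish 427.4197692871094 260.2306823730469 (30.68606948852539, 40.98894500732422) [ 0.46945351 -0.31435217  0.02      ]
```

View pics/crop1.png

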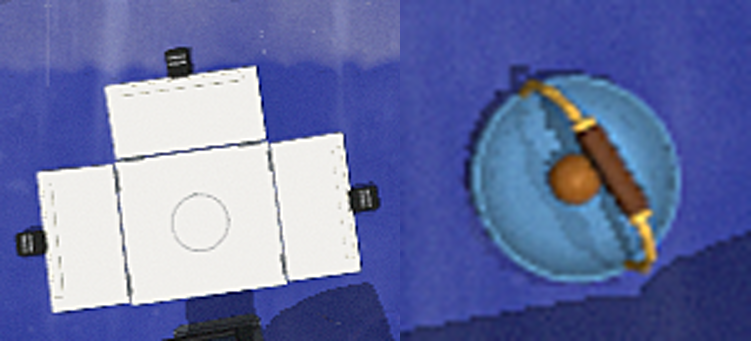

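The crop confirms the blue dish with the amber marble at its centre and the handle running about 30° off x. Box yaw is about 6° and its centre about (0.5205, 0.099). Next I compute the moves for the back tab.

```bash
cat >> h.py <<'E'
BC=np.array([.5205,.099]);BY=np.radians(6.05)
def box(x,y):
    c,s=np.cos(BY),np.sin(BY);return BC+np.array([c*x-s*y,s*x+c*y])
def tool(yaw): # tool-y world angle, deg
    a=np.radians(yaw);y=np.array([np.cos(a),np.sin(a),0]);z=np.array([0,0,-1.]);return np.stack([np.cross(y,z),y,z],1)
def delta(p,yaw,frm=None):
    if frm is None:
        s=state();P0=np.array(s['position']);R0=R.from_quat(s['tool_rot']).as_matrix()
    else: P0=np.array(frm[0]);R0=tool(frm[1])
    Rt=tool(yaw);rv=R.from_matrix(R0.T@Rt).as_rotvec(degrees=True)
    return np.r_[R0.T@(np.array(p)-P0)/.03,rv/8].round(2)
E
python3 - <<'E'
from h import *
C=cam('top')
print('phone px262,300 z.15',ray(C,262,290,.15),'green',ray(C,368,245,.02),'dish',ray(C,432.1,257.3,.02),'grip',ray(C,439.5,255.9,.098))
t=box(.167+.002,0);print(t)
print(delta([*t,.07],-84+.05))
T=tool(-84);print(T.round(2))
th=np.radians(9.4*np.arange(1,11));a=np.c_[94*np.cos(th)-5*np.sin(th)-94,94*np.sin(th)+5*np.cos(th)-5]/30
print('arc inward(neg x)',a.round(2).tolist())
E
```

```text
phone px262,300 z.15 [0.4111289  0.06522556 0.15      ] green [ 0.50969851 -0.17356396  0.02      ] dish [ 0.47615811 -0.32588534  0.02      ] grip [ 0.47525514 -0.32419067  0.098     ]
[0.68855872 0.11681198]
[ 2.240e+01 -1.447e+01  4.680e+00 -1.000e-02  0.000e+00  2.420e+00]
[[ 0.99  0.1   0.  ]
 [ 0.1  -0.99  0.  ]
 [ 0.    0.   -1.  ]]
arc inward(neg x) [[-0.07, 0.51], [-0.22, 1.0], [-0.45, 1.46], [-0.75, 1.88], [-1.12, 2.24], [-1.54, 2.54], [-2.0, 2.76], [-2.49, 2.91], [-3.0, 2.97], [-3.52, 2.95]]
```

```bash
python3 -m pendant '{"increments":[22.4,-14.47,1.5,0,0,2.42,22.4,-14.47,1.5,0,0,2.42,22.4,-14.47,1.5,0,0,2.42,22.4,-14.47,1.5,0,0,2.42,22.4,-14.47,1.5,0,0,2.42,22.4,-14.47,1.5,0,0,2.42,22.4,-14.47,1.5,0,0,2.42,22.4,-14.47,1.5,0,0,2.42,22.4,-14.47,1.5,0,0,2.42,22.4,-14.47,1.5,0,0,2.42]}' 0 30
python3 -c "
from h import *
print(delta([*box(.169,0),.07],-83.95),state()['t'])"
```

```text
t: 1.35
position: [0.5969, -0.0317, 0.1751]
tool_rot: [0.999, 0.053, -0.0, 0.0]
force: [0.7, -2.0, 1.3]
grip_width: 0.0851
finger_force: 0.0
[ 3.56 -4.6   3.5   0.    0.    0.  ] 1.35
```

```bash
python3 -m pendant '{"increments":[3.56,-4.6,3.5,0,0,0,3.56,-4.6,3.5,0,0,0,3.56,-4.6,3.5,0,0,0,3.56,-4.6,3.5,0,0,0,3.56,-4.6,3.5,0,0,0,3.56,-4.6,3.5,0,0,0]}'
python3 - <<'E'
from h import *
s=state();print(s['position'],s['joints'].round(2),delta([*box(.169,0),.0025],-83.95))
C=cam('wrist',s);im,d=get_image('wrist')
save('w1.png',im)
h=cv2.cvtColor(im,cv2.COLOR_RGB2HSV);np.savez('w1.npz',im=im,d=d)
K,Rw,o=C
def proj(p): q=K@(Rw.T@(np.array(p)-o));return q[:2]/q[2]
print('tab pred',proj([*box(.167,0),.0165]),proj([*box(.075,0),.008]))
E
```

```text
t: 2.1
position: [0.6884, 0.1135, 0.072]
tool_rot: [0.999, 0.052, 0.001, 0.0]
force: [0.4, 0.2, 0.5]
grip_width: 0.0849
finger_force: 0.0
[0.68839374 0.11352404 0.07195935] [ 0.05  0.51  1.43 -0.    1.2   1.52] [ 0.01 -0.11  2.32  0.   -0.01 -0.01]
tab pred [313.83941974 259.83809799] [314.60134803 393.02058923]
```

View pics/w1.png

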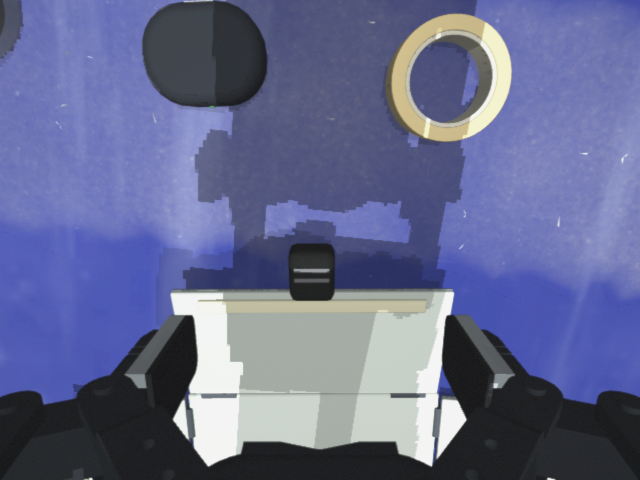

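Run:
```python
from h import *
s=state();K,Rw,o=cam('wrist',s)
def proj(p): q=K@(Rw.T@(np.array(p)-o));return (q[:2]/q[2]).round(1)
print(o,Rw[:,2],'edge',proj([*box(.155,0),.009]),'hinge',proj([*box(.075,0),.009]),'tabnear',proj([*box(.155,0),.0165]),'tabfar',proj([*box(.181,0),.0165]),'tcp',proj(s['position']))
for v in (244,300): print(v,ray((K,Rw,o),312,v,.0165))
print(ray((K,Rw,o),312,291,.009))
```

```text
[0.76085585 0.12132149 0.23590208] [-0.28191422 -0.03029004 -0.95896136] edge [313.8 275.5] hinge [314.4 394. ] tabnear [313.6 280.3] tabfar [313.4 235.6] tcp [320.  298.6]
244 [0.69568775 0.11834617 0.0165    ]
300 [0.66258566 0.11503524 0.0165    ]
[0.6649173  0.11538957 0.009     ]
```

Run:
```python
from h import *
s=state();print(s['position'],np.abs(s['qvel']).max())
C=cam('wrist',s);im,d=get_image('wrist');P=pts(C,d)
c,sn=np.cos(BY),np.sin(BY)
def loc(p): q=p[:2]-BC;return np.array([c*q[0]+sn*q[1],-sn*q[0]+c*q[1],p[2]]).round(4)
for v in list(range(236,320,6))+[340,360,380,388,392,396,400,420]: print(v,im[v,313],loc(P[v,313]),loc(P[v,240]))
```

```text
[0.68861581 0.11334629 0.07235191] 0.006536955757411303
236 [ 62  66 105] [ 0.1761  0.0005 -0.0006] [ 0.1762  0.0432 -0.0002]
242 [ 56  61 101] [0.1728 0.0005 0.0007] [0.1728 0.0432 0.0006]
248 [30 31 31] [0.1779 0.     0.0294] [0.1691 0.0434 0.0005]
254 [39 41 40] [0.1759 0.     0.0331] [ 0.1652  0.0438 -0.0002]
260 [49 51 49] [ 0.1733 -0.      0.0351] [ 1.615e-01  4.400e-02 -1.000e-04]
266 [49 52 50] [0.1696 0.     0.0338] [0.1579 0.0441 0.0005]
272 [104 105 108] [0.1664 0.     0.034 ] [ 0.1536  0.0445 -0.0006]
278 [49 50 51] [1.627e-01 1.000e-04 3.280e-02] [ 1.50e-01  4.46e-02 -1.00e-04]
284 [31 32 33] [1.594e-01 1.000e-04 3.280e-02] [ 0.1459  0.0449 -0.0006]
290 [32 35 34] [1.559e-01 1.000e-04 3.260e-02] [0.1505 0.041  0.0197]
296 [34 36 35] [1.522e-01 1.000e-04 3.190e-02] [0.1483 0.0405 0.0229]
302 [191 189 161] [0.1454 0.0003 0.0245] [0.1454 0.0404 0.0244]
308 [192 190 162] [0.1415 0.0003 0.0239] [0.1415 0.0407 0.0237]
314 [164 172 165] [0.1365 0.0004 0.0211] [0.1362 0.0416 0.0204]
340 [165 173 165] [0.1178 0.0005 0.017 ] [0.1185 0.043  0.0183]
360 [164 172 165] [0.1024 0.0007 0.0136] [0.1036 0.0443 0.0155]
380 [165 172 165] [0.0867 0.0008 0.0111] [0.0874 0.0458 0.012 ]
388 [163 172 165] [0.0799 0.0008 0.0097] [0.0794 0.0468 0.0089]
392 [194 204 195] [0.0772 0.0008 0.0099] [0.0767 0.0469 0.0092]
396 [199 210 201] [0.0732 0.0009 0.0086] [0.0726 0.0474 0.0076]
400 [203 213 205] [0.0701 0.0009 0.0083] [0.0697 0.0476 0.0077]
420 [204 213 205] [0.0544 0.001  0.0078] [0.0547 0.0483 0.008 ]
```

The flap starts about 10° raised (its tab top is at z ≈ 0.033), so I adjust the arc for that.

```bash
cat >> h.py <<'E'
def arc(th0,th1=94,rho=94,n=4,k=10):
    f=lambda t:np.c_[rho*np.cos(t)-n*np.sin(t),rho*np.sin(t)+n*np.cos(t)]/30
    t=np.radians(np.linspace(th0,th1,k+1));return (f(t[1:])-f(t[:1])).round(2).tolist()
E
python3 -c "
from h import *
print(delta([*box(.1675,0),.016],-83.95),arc(10.3))"
```

```text
[-0.05 -0.12  1.88  0.   -0.02 -0.01] [[-0.13, 0.44], [-0.33, 0.85], [-0.58, 1.23], [-0.89, 1.57], [-1.24, 1.86], [-1.63, 2.1], [-2.05, 2.28], [-2.5, 2.39], [-2.95, 2.44], [-3.41, 2.42]]
```

```bash
python3 -m pendant '{"increments":[-0.05,-0.12,1,0,0,0,-0.05,-0.12,1.88,0,0,0,-0.05,-0.12,1.88,0,0,0]}' 0 30; python3 -m pendant '{"increments":[0,0,0,0,0,0,0,0,0,0,0,0,0,0,0,0,0,0,0,0,0,0,0,0,0,0,0,0,0,0]}' 1 30
```

```text
t: 2.58
position: [0.6841, 0.1171, 0.0126]
tool_rot: [0.999, 0.052, -0.002, 0.0]
force: [0.1, 0.3, 0.9]
grip_width: 0.0854
finger_force: 0.0
t: 3.2
position: [0.6862, 0.1184, 0.0143]
tool_rot: [0.999, 0.053, 0.0, -0.0]
force: [0.5, 0.5, 0.5]
grip_width: -0.0
finger_force: 0.1
```

Run:
```python
from h import *
s=state();print(s['position'],s['grip_width'])
a,_=get_image('wrist');b,_=get_image('scene');b=cv2.resize(b[200:380,180:420],(640,480))
save('w2.png',cv2.resize(np.hstack([a,b]),(800,300)))
```

```text
[0.68616726 0.1184459  0.0142736 ] -5.267915235599157e-06
```

View pics/w2.png

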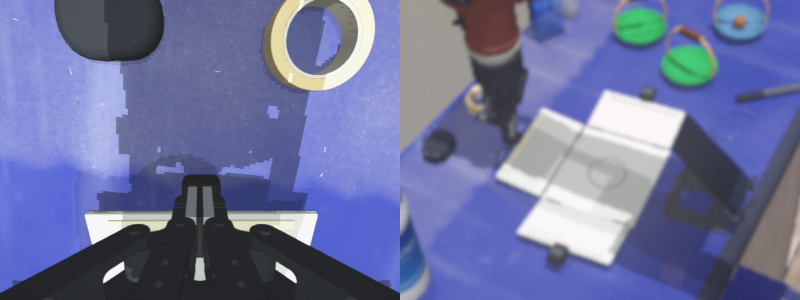

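Fingers shut over the tab, probably pressing the flap flat as they swung. I'll open, measure the flap, and go lower.

```bash
python3 -m pendant '{"increments":[0,0,-1,0,0,0,0,0,-1,0,0,0,0,0,-1,0,0,0,0,0,-1,0,0,0]}' 0 30
python3 - <<'E'
from h import *
s=state();print(s['position'],s['grip_width'])
C=cam('wrist',s);im,d=get_image('wrist');P=pts(C,d)
c,sn=np.cos(BY),np.sin(BY)
q=P[...,:2]-BC;L=np.stack([c*q[...,0]+sn*q[...,1],-sn*q[...,0]+c*q[...,1],P[...,2]],-1)
dark=(im.max(-1)<80)&(abs(L[...,1])<.03)&(L[...,0]>.14)&(L[...,0]<.2)&(L[...,2]>.01)&(L[...,2]<.045)
t=L[dark];print('tab',len(t),np.percentile(t,[2,50,98],axis=0).round(4))
w=(im.min(-1)>120)&(abs(L[...,1])<.05)&(L[...,0]>.085)&(L[...,0]<.16)&(L[...,2]<.05)
t=L[w];print('flap deg',np.degrees(np.arctan(np.polyfit(t[:,0],t[:,2],1)[0])))
E
```

```text
t: 3.8
position: [0.6851, 0.1183, 0.0426]
tool_rot: [0.999, 0.053, -0.001, 0.0]
force: [0.6, 0.6, 0.6]
grip_width: 0.0721
finger_force: 0.0
[0.6850934  0.11829022 0.04263995] 0.07212839599177269
tab 2922 [[ 0.1501 -0.0101  0.0241]
 [ 0.169   0.0013  0.0318]
 [ 0.1787  0.0125  0.0348]]
flap deg 11.352593827818035
```

```bash
python3 -m pendant '{"increments":[0,-0.03,0.6,0,0,0,0,-0.03,1.2,0,0,0,0,-0.03,1.2,0,0,0,0,-0.03,1.2,0,0,0]}' 0 30; python3 -m pendant '{"increments":[0,0,0,0,0,0,0,0,0,0,0,0,0,0,0,0,0,0,0,0,0,0,0,0]}' 0.62 30;python3 - <<'E'
from h import *
s=state();print(s['position'],s['grip_width'])
a,_=get_image('wrist');b,_=get_image('scene');b=cv2.resize(b[240:330,220:340],(640,480))
save('w3.png',cv2.resize(np.hstack([a,b]),(800,300)))
E
```

```text
t: 4.35
position: [0.6858, 0.1192, 0.0076]
tool_rot: [0.999, 0.053, -0.0, -0.0]
force: [0.2, 0.3, 0.6]
grip_width: 0.0852
finger_force: 0.0
t: 4.85
position: [0.6861, 0.1193, 0.0083]
tool_rot: [0.999, 0.053, 0.0, -0.0]
force: [0.0, 0.2, -1.1]
grip_width: 0.0323
finger_force: 0.0
[0.68610444 0.11926012 0.00832859] 0.03228144515040989
```

View pics/w3.png

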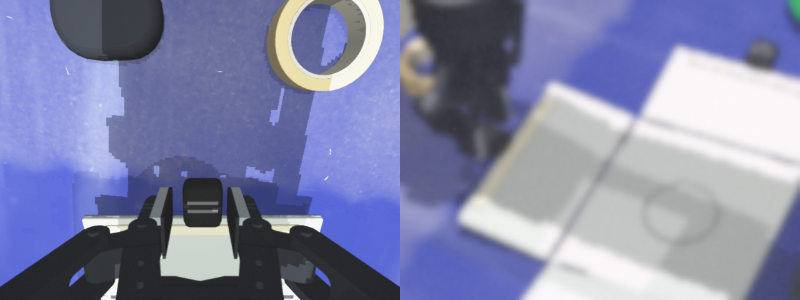

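The tab at (202,203) sits centred between the fingers, so I close fully now.

```bash
python3 -m pendant '{"increments":[0,0,0,0,0,0,0,0,0,0,0,0]}' 1 30
```

```text
t: 5.2
position: [0.6863, 0.1178, 0.0082]
tool_rot: [0.999, 0.053, 0.0, 0.001]
force: [-0.2, -5.1, -0.2]
grip_width: 0.0223
finger_force: 32.2
```

```bash
cat >> h.py <<'E'
def arct(r,t0,dth,tilt=40,k=10,g=19):
    f=np.linspace(0,1,k+1);t=np.radians(t0+f*dth);a=np.radians(f*tilt)
    p=np.c_[r*np.cos(t)+g*np.sin(a),-(r*np.sin(t)-g*np.cos(a))]/30
    return [[float(x),0,float(z),0,float(y),0] for (x,z),y in zip((p-p[0])[1:].round(2),(f[1:]*tilt/8).round(2))]
E
python3 -c "
from h import *
print(arct(94.2,12.6,83.5))"
```

```text
[[-0.09, 0, -0.44, 0, 0.5, 0], [-0.24, 0, -0.86, 0, 1.0, 0], [-0.45, 0, -1.25, 0, 1.5, 0], [-0.71, 0, -1.6, 0, 2.0, 0], [-1.02, 0, -1.9, 0, 2.5, 0], [-1.37, 0, -2.16, 0, 3.0, 0], [-1.75, 0, -2.36, 0, 3.5, 0], [-2.15, 0, -2.5, 0, 4.0, 0], [-2.57, 0, -2.57, 0, 4.5, 0], [-2.99, 0, -2.59, 0, 5.0, 0]]
```

```bash
python3 -m pendant '{"increments":[-0.09,0,-0.44,0,0.5,0,-0.24,0,-0.86,0,1,0,-0.45,0,-1.25,0,1.5,0,-0.71,0,-1.6,0,2,0,-1.02,0,-1.9,0,2.5,0,-1.37,0,-2.16,0,3,0,-1.75,0,-2.36,0,3.5,0,-2.15,0,-2.5,0,4,0,-2.57,0,-2.57,0,4.5,0,-2.99,0,-2.59,0,5,0]}'
python3 -m pendant '{"increments":[0,0,0,0,0,0,0,0,0,0,0,0]}'
python3 - <<'E'
from h import *
im,d=get_image('top');P=pts(cam('top'),d)
c,s=np.cos(BY),np.sin(BY);q=P[...,:2]-BC;L=np.stack([c*q[...,0]+s*q[...,1],-s*q[...,0]+c*q[...,1],P[...,2]],-1)
w=(im.min(-1)>90)&(abs(L[...,1])<.075)&(L[...,0]>.06)&(L[...,0]<.18)&(L[...,2]>.02)&(L[...,2]<.1)
t=L[w];print(len(t),np.percentile(t,[2,50,98],axis=0).round(4),np.degrees(np.arctan2(*np.polyfit(t[:,2],t[:,0],1)[:1],1)) if len(t)>20 else '')
E
```

```text
t: 6.45
position: [0.5963, 0.108, 0.0855]
tool_rot: [0.938, 0.049, 0.343, -0.017]
force: [2.7, -4.1, -5.6]
grip_width: 0.0219
finger_force: 29.6
t: 6.7
position: [0.5954, 0.1083, 0.0842]
tool_rot: [0.939, 0.049, 0.34, -0.017]
force: [0.5, -9.6, -6.1]
grip_width: 0.0215
finger_force: 29.5
274 [[ 0.0706 -0.0726  0.0227]
 [ 0.0728 -0.017   0.0781]
 [ 0.0776  0.0736  0.0853]] 2.233549257372463
```

```bash
python3 -m pendant '{"increments":[0,0,0,0,0,0,0,0,0,0,0,0,0,0,0,0,0,0,0,0,-1,0,0,0,0,0,-2.5,0,0,0,0,0,-4,0,0,0,0,0,-4,0,0,0]}' 0
python3 -c "
from h import *
print(delta([*box(0,.1719),.09],6.05))"
```

```text
t: 7.62
position: [0.5218, 0.1019, 0.1839]
tool_rot: [0.936, 0.05, 0.347, -0.018]
force: [0.6, 0.3, 0.2]
grip_width: 0.0853
finger_force: 0.0
[ -2.07  -5.64   2.34   3.98  -3.97 -10.72]
```

```bash
python3 -m pendant '{"increments":[-2.07,-5.64,2.34,3.98,-3.97,-10.72,-2.07,-5.64,2.34,3.98,-3.97,-10.72,-2.07,-5.64,2.34,3.98,-3.97,-10.72,-2.07,-5.64,2.34,3.98,-3.97,-10.72,-2.07,-5.64,2.34,3.98,-3.97,-10.72,-2.07,-5.64,2.34,3.98,-3.97,-10.72,-2.07,-5.64,2.34,3.98,-3.97,-10.72,-2.07,-5.64,2.34,3.98,-3.97,-10.72,-2.07,-5.64,2.34,3.98,-3.97,-10.72,-2.07,-5.64,2.34,3.98,-3.97,-10.72]}'
python3 -m pendant '{"increments":[0,0,0,0,0,0,0,0,0,0,0,0]}'
cat >> h.py <<'E'
def look(rot): # rot: deg of flap outward axis in box frame (back 0,left 90,right -90)
    s=state();C=cam('wrist',s);im,d=get_image('wrist');P=pts(C,d)
    a=BY+np.radians(rot);c,sn=np.cos(a),np.sin(a);q=P[...,:2]-BC
    L=np.stack([c*q[...,0]+sn*q[...,1],-sn*q[...,0]+c*q[...,1],P[...,2]],-1)
    off=.075 if rot==0 else .080
    L[...,0]-=off
    m=(im.max(-1)<110)&(abs(L[...,1])<.02)&(L[...,0]>.07)&(L[...,0]<.12)&(L[...,2]>.013)&(L[...,2]<.06)&(d>0)
    print('tab(out,along,z)',m.sum(),np.percentile(L[m],[2,50,98],axis=0).round(4).tolist())
    w=(im.min(-1)>120)&(abs(L[...,1])<.06)&(L[...,0]>.015)&(L[...,0]<.07)&(L[...,2]<.05)
    t=L[w];print('flap deg',len(t),np.degrees(np.arctan(np.polyfit(t[:,0],t[:,2],1)[0])));return im
E
python3 -c "
from h import *
s=state();print(s['position'],s['joints'].round(2));im=look(90);save('w4.png',im)
print(delta([*box(0,.1719),.008],6.05))"
```

```text
t: 8.88
position: [0.5, 0.2705, 0.0819]
tool_rot: [0.669, 0.743, -0.005, -0.005]
force: [-0.0, 0.1, -0.1]
grip_width: 0.0852
finger_force: 0.0
t: 9.12
position: [0.4991, 0.2693, 0.0834]
tool_rot: [0.67, 0.742, -0.004, -0.005]
force: [0.7, 0.2, 0.1]
grip_width: 0.0853
finger_force: 0.0
[0.49906742 0.26926079 0.08338403] [0.35 0.22 1.78 0.01 1.15 0.25]
tab(out,along,z) 2241 [[0.077, -0.0105, 0.0229], [0.0932, 0.0011, 0.031], [0.1055, 0.0125, 0.0338]]
flap deg 14195 10.681588770753715
[ 0.01  0.14  2.52 -0.08 -0.01 -0.02]
```

```bash
python3 -m pendant '{"increments":[0.05,0.1,1.3,-0.08,0,0,0.05,0.1,2.52,-0.08,0,0,0.05,0.1,2.52,-0.08,0,0,0.05,0.1,2.52,-0.08,0,0]}' 0 
python3 -m pendant '{"increments":[0,0,0,0,0,0,0,0,0,0,0,0,0,0,0,0,0,0,0,0,0,0,0,0,0,0,0,0,0,0]}' 1 30
```

```text
t: 9.68
position: [0.5026, 0.2716, 0.0098]
tool_rot: [0.669, 0.743, 0.001, -0.0]
force: [0.1, -0.8, -1.3]
grip_width: 0.0853
finger_force: 0.0
t: 10.3
position: [0.5009, 0.2717, 0.0082]
tool_rot: [0.669, 0.743, -0.0, -0.001]
force: [-3.6, 2.4, 1.9]
grip_width: 0.0225
finger_force: 29.4
```

Gripped, so the same arc applies.

```bash
python3 -m pendant '{"increments":[-0.09,0,-0.44,0,0.5,0,-0.24,0,-0.86,0,1,0,-0.45,0,-1.25,0,1.5,0,-0.71,0,-1.6,0,2,0,-1.02,0,-1.9,0,2.5,0,-1.37,0,-2.16,0,3,0,-1.75,0,-2.36,0,3.5,0,-2.15,0,-2.5,0,4,0,-2.57,0,-2.57,0,4.5,0,-2.99,0,-2.59,0,5,0]}'
python3 -m pendant '{"increments":[0,0,0,0,0,0,0,0,0,0,0,0]}'
cat >> h.py <<'E'
def up(rot,name='top'):
    im,d=get_image(name);P=pts(cam(name),d)
    a=BY+np.radians(rot);c,s=np.cos(a),np.sin(a);q=P[...,:2]-BC;L=np.stack([c*q[...,0]+s*q[...,1],-s*q[...,0]+c*q[...,1],P[...,2]],-1)
    L[...,0]-=.075 if rot==0 else .080
    w=(im.min(-1)>80)&(abs(L[...,1])<.065)&(abs(L[...,0])<.09)&(L[...,2]>.02)&(L[...,2]<.1)
    t=L[w];print(rot,len(t),np.percentile(t,[2,50,98],axis=0).round(4).tolist())
    return im
E
python3 -c "
from h import *
up(90);up(0)"
```

```text
t: 11.55
position: [0.5107, 0.1821, 0.0873]
tool_rot: [0.628, 0.698, 0.23, -0.256]
force: [-4.3, 0.5, 2.8]
grip_width: 0.021
finger_force: 29.2
t: 11.8
position: [0.5107, 0.1817, 0.0859]
tool_rot: [0.629, 0.698, 0.229, -0.255]
force: [-3.0, -0.0, 3.2]
grip_width: 0.0204
finger_force: 29.3
90 266 [[-0.0027, -0.063, 0.0279], [-0.0007, 0.0142, 0.0776], [0.0047, 0.0615, 0.0844]]
0 125 [[-0.0054, -0.0456, 0.0229], [-0.0022, -0.0076, 0.0796], [0.0025, 0.0641, 0.089]]
```

```bash
python3 -m pendant '{"increments":[-0.13,0,-0.1,0,0,0,-0.2,0,-0.15,0,0,0,-0.2,0,-0.15,0,0,0]}'
python3 -c "
from h import *
up(90)"
python3 -m pendant '{"increments":[0.1,0,0.08,0,0,0,0.1,0,0.08,0,0,0,0.1,0,0.08,0,0,0,0.1,0,-1,0,0,0,0.1,0,-2.5,0,0,0,0.1,0,-4,0,0,0,0.1,0,-4,0,0,0]}' 0
python3 -c "
from h import *
print(delta([*box(0,-.1725),.09],6.05))"
```

```text
t: 12.28
position: [0.5109, 0.1776, 0.0858]
tool_rot: [0.628, 0.698, 0.23, -0.257]
force: [-1.6, 14.9, -0.0]
grip_width: 0.0198
finger_force: 30.4
90 216 [[-0.0056, -0.0632, 0.025], [-0.0023, 0.0, 0.0796], [0.0021, 0.0629, 0.0858]]
t: 13.2
position: [0.5227, 0.0973, 0.1823]
tool_rot: [0.629, 0.698, 0.231, -0.251]
force: [0.7, 0.1, 0.2]
grip_width: 0.0854
finger_force: 0.0
[-6.34 -0.06 -1.29  0.05 -4.99 -0.01]
```

```bash
python3 -m pendant '{"increments":[-6.34,-0.06,-1.29,0.05,-5,0,-6.34,-0.06,-1.29,0.05,-5,0,-6.34,-0.06,-1.29,0.05,-5,0,-6.34,-0.06,-1.29,0.05,-5,0,-6.34,-0.06,-1.29,0.05,-5,0,-6.34,-0.06,-1.29,0.05,-5,0,-6.34,-0.06,-1.29,0.05,-5,0]}'
python3 -c "
from h import *
s=state();print(s['position']);im=look(-90)
print(delta([*box(0,-.1719),.008],6.05))"
```

```text
t: 14.08
position: [0.5359, -0.07, 0.0865]
tool_rot: [0.669, 0.744, -0.001, -0.003]
force: [-0.4, 0.1, 0.1]
grip_width: 0.0858
finger_force: 0.0
[ 0.53590233 -0.06995914  0.08654882]
tab(out,along,z) 2198 [[0.0738, -0.0117, 0.0233], [0.0868, -0.0005, 0.0286], [0.1012, 0.0108, 0.0312]]
flap deg 21969 9.318492816080521
[-0.08  0.1   2.62 -0.05 -0.02  0.  ]
```

```bash
python3 -m pendant '{"increments":[-0.03,0.1,1.3,-0.05,0,0,-0.03,0.1,2.62,-0.05,0,0,-0.03,0.1,2.62,-0.05,0,0,-0.03,0.1,2.62,-0.05,0,0]}' 0 
python3 -m pendant '{"increments":[0,0,0,0,0,0,0,0,0,0,0,0,0,0,0,0,0,0,0,0,0,0,0,0,0,0,0,0,0,0]}' 1 30
```

```text
t: 14.62
position: [0.5392, -0.0706, 0.0091]
tool_rot: [0.669, 0.744, 0.001, 0.0]
force: [0.6, -0.3, -0.6]
grip_width: 0.0852
finger_force: 0.0
t: 15.25
position: [0.5384, -0.0701, 0.0079]
tool_rot: [0.668, 0.744, 0.001, -0.0]
force: [0.7, -0.3, -0.5]
grip_width: -0.0001
finger_force: 0.0
```

Run:
```python
from h import *
a=look(-90);b,_=get_image('top');b=cv2.resize(b[180:300,240:400],(640,480))
save('w5.png',cv2.resize(np.hstack([a,b]),(800,300)))
```

```text
tab(out,along,z) 4821 [[0.074, -0.0125, 0.0192], [0.079, -0.0001, 0.0396], [0.0855, 0.0132, 0.0591]]
flap deg 47344 8.231703550446221
```

View pics/w5.png

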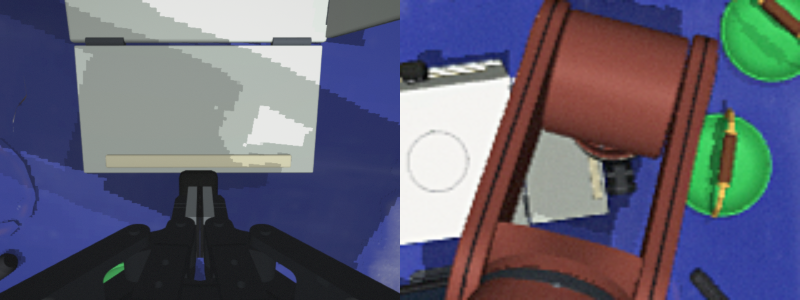

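Run:
```python
from h import *
s=state();C=K,Rw,o=cam('wrist',s)
def proj(p): q=K@(Rw.T@(np.array(p)-o));return (q[:2]/q[2]).round(0)
for out in(.08,.106):
  for z in(.01,.03): print(out,z,proj([*box(0.012,-.08-out),z]),proj([*box(-.012,-.08-out),z]))
im,d=get_image('wrist');P=pts(C,d)
a=BY-np.pi/2;c,sn=np.cos(a),np.sin(a)
for u in(300,320):
 for v in range(250,420,10):
  q=P[v,u,:2]-BC;print(u,v,im[v,u],(c*q[0]+sn*q[1]-.08).round(3),(-sn*q[0]+c*q[1]).round(3),P[v,u,2].round(3))
```

```text
0.08 0.01 [348. 279.] [290. 278.]
0.08 0.03 [352. 298.] [286. 298.]
0.106 0.01 [347. 335.] [291. 335.]
0.106 0.03 [350. 361.] [288. 361.]
300 250 [168 166 142] 0.065 -0.007 0.019
300 260 [173 170 145] 0.068 -0.007 0.02
300 270 [146 152 147] 0.073 -0.007 0.019
300 280 [27 27 28] 0.075 -0.007 0.024
300 290 [30 29 29] 0.078 -0.007 0.027
300 300 [39 41 41] 0.082 -0.007 0.027
300 310 [61 65 66] 0.078 -0.006 0.043
300 320 [77 82 84] 0.079 -0.006 0.049
300 330 [79 83 85] 0.079 -0.006 0.056
300 340 [78 83 85] 0.079 -0.006 0.062
300 350 [26 26 29] 0.077 -0.005 0.07
300 360 [28 27 31] 0.078 -0.005 0.075
300 370 [24 28 28] 0.078 -0.005 0.079
300 380 [28 30 31] 0.077 -0.005 0.084
300 390 [23 27 27] 0.078 -0.004 0.087
300 400 [26 27 29] 0.074 -0.004 0.096
300 410 [26 26 28] 0.075 -0.004 0.097
320 250 [168 167 143] 0.065 0.0 0.019
320 260 [171 169 144] 0.068 0.0 0.02
320 270 [146 153 148] 0.073 0.0 0.018
320 280 [27 27 26] 0.075 0.0 0.025
320 290 [32 34 33] 0.078 0.0 0.026
320 300 [24 23 24] 0.079 0.0 0.035
320 310 [25 25 25] 0.079 0.0 0.042
320 320 [23 24 24] 0.078 0.0 0.051
320 330 [25 24 25] 0.079 0.0 0.056
320 340 [25 24 24] 0.078 0.0 0.063
320 350 [34 36 38] 0.08 0.0 0.066
320 360 [33 36 36] 0.082 0.0 0.067
320 370 [34 36 36] 0.087 0.0 0.065
320 380 [34 36 36] 0.089 0.0 0.067
320 390 [31 33 34] 0.092 0.0 0.067
320 400 [32 33 34] 0.097 0.0 0.066
320 410 [36 36 37] 0.1 0.0 0.066
```

Odd miss: the fingers shut at the tab without holding it. I'll open, then close in two stages as worked for the back.

```bash
python3 -m pendant '{"increments":[0,0,0,0,0,0,0,0,0,0,0,0,0,0,0,0,0,0,0,0,0,0,0,0]}' 0 
python3 -m pendant '{"increments":[0,0,0,0,0,0,0,0,0,0,0,0,0,0,0,0,0,0,0,0,0,0,0,0]}' 0.6 30
python3 -c "
from h import *
look(-90)"
python3 -m pendant '{"increments":[0,0,0,0,0,0,0,0,0,0,0,0]}' 0.7 30
```

```text
t: 15.9
position: [0.5382, -0.0701, 0.0078]
tool_rot: [0.668, 0.744, 0.001, -0.0]
force: [0.1, 0.0, -0.8]
grip_width: 0.0726
finger_force: 0.0
t: 16.4
position: [0.5383, -0.0701, 0.0078]
tool_rot: [0.668, 0.744, 0.001, -0.0]
force: [0.2, -0.6, 0.6]
grip_width: 0.0338
finger_force: 0.0
tab(out,along,z) 6709 [[0.0741, -0.0189, 0.0202], [0.0856, -0.0007, 0.0276], [0.1008, 0.0189, 0.0585]]
flap deg 47331 8.061107990350854
t: 16.7
position: [0.5383, -0.0701, 0.0078]
tool_rot: [0.668, 0.744, 0.001, -0.0]
force: [-0.3, 0.9, -0.1]
grip_width: 0.0255
finger_force: 0.0
```

```bash
python3 -m pendant '{"increments":[0,0,0,0,0,0,0,0,0,0,0,0]}' 1 30
```

```text
t: 16.95
position: [0.5383, -0.0701, 0.0078]
tool_rot: [0.668, 0.744, 0.001, -0.0]
force: [0.2, -0.6, -0.0]
grip_width: -0.0004
finger_force: 0.0
```

The misses go with the tool sitting too high relative to the tab (less than about 13 mm below the tab point). I'll go 6 mm lower.

```bash
python3 -m pendant '{"increments":[0,0,0,0,0,0,0,0,0,0,0,0,0,0,0,0,0,0,0,0,0.2,0,0,0,0,0,0.2,0,0,0]}' 0 
python3 -m pendant '{"increments":[0,0,0,0,0,0,0,0,0,0,0,0,0,0,0,0,0,0,0,0,0,0,0,0,0,0,0,0,0,0]}' 1 30
```

```text
t: 17.58
position: [0.5376, -0.07, 0.0011]
tool_rot: [0.668, 0.744, 0.0, -0.001]
force: [0.2, -0.5, -1.3]
grip_width: 0.0852
finger_force: 0.0
t: 18.2
position: [0.5378, -0.0703, 0.0017]
tool_rot: [0.668, 0.744, 0.0, -0.001]
force: [-2.7, -2.1, 0.8]
grip_width: 0.0232
finger_force: 31.6
```

```bash
python3 -c "
from h import *
print(arct(93,8.8,87))"
```

```text
[[-0.06, 0, -0.46, 0, 0.5, 0], [-0.19, 0, -0.9, 0, 1.0, 0], [-0.39, 0, -1.31, 0, 1.5, 0], [-0.64, 0, -1.69, 0, 2.0, 0], [-0.95, 0, -2.02, 0, 2.5, 0], [-1.3, 0, -2.29, 0, 3.0, 0], [-1.69, 0, -2.51, 0, 3.5, 0], [-2.1, 0, -2.66, 0, 4.0, 0], [-2.53, 0, -2.74, 0, 4.5, 0], [-2.97, 0, -2.76, 0, 5.0, 0]]
```

```bash
python3 -m pendant '{"increments":[0.06,0,-0.46,0,-0.5,0,0.19,0,-0.9,0,-1,0,0.39,0,-1.31,0,-1.5,0,0.64,0,-1.69,0,-2,0,0.95,0,-2.02,0,-2.5,0,1.3,0,-2.29,0,-3,0,1.69,0,-2.51,0,-3.5,0,2.1,0,-2.66,0,-4,0,2.53,0,-2.74,0,-4.5,0,2.97,0,-2.76,0,-5,0]}'
python3 -m pendant '{"increments":[0.08,0,-0.06,0,0,0,0.12,0,-0.09,0,0,0,0.12,0,-0.09,0,0,0]}'
python3 -c "
from h import *
up(-90);up(0)"
```

```text
t: 19.45
position: [0.528, 0.0189, 0.0839]
tool_rot: [0.628, 0.699, -0.229, 0.254]
force: [2.4, -9.7, -11.8]
grip_width: 0.0218
finger_force: 29.7
t: 19.82
position: [0.5277, 0.0202, 0.0838]
tool_rot: [0.628, 0.699, -0.23, 0.254]
force: [4.4, -15.1, -6.9]
grip_width: 0.0214
finger_force: 30.8
-90 138 [[-0.0145, -0.0623, 0.0759], [-0.0016, -0.0122, 0.0814], [0.0018, 0.0612, 0.0942]]
0 245 [[-0.0046, -0.0634, 0.0225], [-0.0023, -0.0197, 0.0775], [0.0027, 0.0626, 0.0861]]
```

```bash
python3 -m pendant '{"increments":[-0.1,0,0.08,0,0,0,-0.1,0,0.08,0,0,0,-0.1,0,0.08,0,0,0,-0.1,0,-1,0,0,0,-0.1,0,-2.5,0,0,0,-0.1,0,-4,0,0,0,-0.1,0,-4.5,0,0,0,-0.1,0,-4.5,0,0,0]}' 0
python3 - <<'E'
from h import *
s=state();print(s['position'])
for name in('scene','top'):
  im,d=get_image(name);P=pts(cam(name),d)
  for rot in(0,90,-90):
    a=BY+np.radians(rot);c,sn=np.cos(a),np.sin(a);q=P[...,:2]-BC;L=np.stack([c*q[...,0]+sn*q[...,1],-sn*q[...,0]+c*q[...,1],P[...,2]],-1)
    L[...,0]-=.075 if rot==0 else .080
    w=(im.min(-1)>60)&(abs(L[...,1])<.06)&(abs(L[...,0])<.02)&(L[...,2]>.02)&(L[...,2]<.078)
    t=L[w]
    if len(t)>30:
        p=np.polyfit(t[:,2],t[:,0],1);r=t[:,0]-np.polyval(p,t[:,2]);k=abs(r)<2*r.std();p=np.polyfit(t[k,2],t[k,0],1);print(name,rot,len(t),'tilt out deg',np.degrees(np.arctan(p[0])).round(2),'x@.08',np.polyval(p,.08).round(4))
E
```

```text
t: 20.92
position: [0.5196, 0.1072, 0.1902]
tool_rot: [0.628, 0.699, -0.227, 0.254]
force: [-0.6, 0.2, -0.8]
grip_width: 0.0854
finger_force: 0.0
[0.51960594 0.10723869 0.19019688]
scene 0 310 tilt out deg -0.46 x@.08 -0.0029
scene 90 655 tilt out deg 0.11 x@.08 0.0032
scene -90 590 tilt out deg -1.29 x@.08 -0.0039
top 0 162 tilt out deg -0.66 x@.08 -0.0032
top 90 163 tilt out deg -0.82 x@.08 -0.003
```

```bash
python3 -c "
from h import *
print(delta([.4757,-.325,.2],-58))"
```

```text
[-11.07  -2.95   8.78   2.78   4.46   7.68]
```

```bash
python3 -m pendant '{"increments":[-11.07,-2.95,8.78,2.78,4.46,7.68,-11.07,-2.95,8.78,2.78,4.46,7.68,-11.07,-2.95,8.78,2.78,4.46,7.68,-11.07,-2.95,8.78,2.78,4.46,7.68,-11.07,-2.95,8.78,2.78,4.46,7.68,-11.07,-2.95,8.78,2.78,4.46,7.68,-11.07,-2.95,8.78,2.78,4.46,7.68,-11.07,-2.95,8.78,2.78,4.46,7.68,-11.07,-2.95,8.78,2.78,4.46,7.68]}'
python3 -m pendant '{"increments":[0,0,0,0,0,0,0,0,0,0,0,0]}'
cat > dish.py <<'E'
from h import *
s=state();C=cam('wrist',s);im,d=get_image('wrist');P=pts(C,d);save('w6.png',im)
h=cv2.cvtColor(im,cv2.COLOR_RGB2HSV)
g=(P[...,2]>.085)&(P[...,2]<.106)&(np.hypot(P[...,0]-.4757,P[...,1]+.325)<.04)&(d>0)
t=P[g];c,sz,a=cv2.minAreaRect((t[:,:2]*1000).astype(np.float32));print('grip',len(t),c,sz,a,np.percentile(t[:,2],[5,95]))
v=np.linalg.svd(t[:,:2]-t[:,:2].mean(0),full_matrices=False)[2][0];print('axis deg',np.degrees(np.arctan2(v[1],v[0]))%180,t[:,:2].mean(0))
print(s['position'],s['joints'].round(2),R.from_quat(s['tool_rot']).as_matrix().round(3).tolist())
E
python3 dish.py
```

```text
t: 22.15
position: [0.4747, -0.3244, 0.1989]
tool_rot: [0.962, 0.274, -0.0, -0.002]
force: [0.3, 0.0, -0.3]
grip_width: 0.0856
finger_force: 0.0
t: 22.4
position: [0.4772, -0.322, 0.2008]
tool_rot: [0.961, 0.277, 0.001, -0.0]
force: [0.1, 0.6, -0.2]
grip_width: 0.085
finger_force: 0.0
grip 1437 (476.017822265625, -325.2107238769531) (68.90592193603516, 12.002649307250977) 29.199464797973633 [0.08708475 0.09871366]
axis deg 29.129000038729146 [ 0.47847457 -0.3237434 ]
[ 0.47717972 -0.3220313   0.20081918] [-0.73  0.11  1.67  0.    1.36  0.28] [[0.846, 0.533, 0.001], [0.533, -0.846, 0.001], [0.002, -0.0, -1.0]]
```

View pics/w6.png

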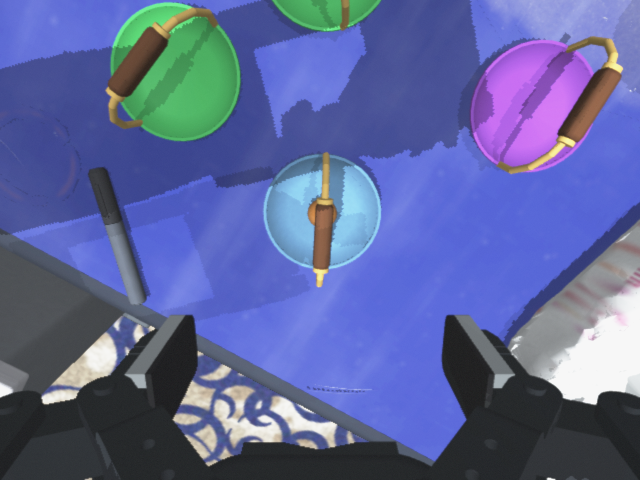

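The wrist view shows the blue dish at (322,212) with the marble in its middle and the grip at (322,237). Grip axis is 29.2°, centre (0.476, -0.325).

```bash
python3 -c "
from h import *
print(delta([.476,-.3252,.067],-60.8))"
```

```text
[-0.1   0.06  4.47  0.   -0.01  0.37]
```

```bash
python3 -m pendant '{"increments":[-0.1,0.06,0.5,0,0,0.37,-0.1,0.06,1.3,0,0,0.37,-0.1,0.06,2.2,0,0,0.37,-0.1,0.06,3.1,0,0,0.37,-0.1,0.06,3.9,0,0,0.37,-0.1,0.06,4.35,0,0,0.37,-0.1,0.06,4.47,0,0,0.37,-0.1,0.06,4.47,0,0,0.37]}'
python3 -c "
from h import *
print(delta([.476,-.3252,.067],-60.8))"
```

```text
t: 23.45
position: [0.4756, -0.3272, 0.0676]
tool_rot: [0.968, 0.251, 0.001, 0.0]
force: [1.3, -0.6, -0.0]
grip_width: 0.0856
finger_force: 0.0
[ 0.04 -0.05  0.02  0.01 -0.02 -0.02]
```

```bash
python3 -m pendant '{"increments":[0.04,-0.05,0,0,0,0,0.04,-0.05,0,0,0,0,0.04,-0.05,0,0,0,0,0.04,-0.05,0,0,0,0,0.04,-0.05,0,0,0,0]}' 0.75 20
python3 -c "
from h import *
print(delta([.476,-.3252,.067],-60.8))"
python3 -m pendant '{"increments":[0,0,0,0,0,0,0,0,0,0,0,0,0,0,0,0,0,0]}' 1 45
```

```text
t: 24.08
position: [0.4754, -0.3253, 0.067]
tool_rot: [0.968, 0.251, 0.001, -0.0]
force: [0.2, -0.1, -0.6]
grip_width: 0.0213
finger_force: 0.0
[ 0.02  0.01 -0.    0.   -0.01 -0.02]
t: 24.45
position: [0.4756, -0.3254, 0.0671]
tool_rot: [0.968, 0.251, 0.001, 0.0]
force: [0.0, 0.0, 1.2]
grip_width: 0.0103
finger_force: 45.8
```

```bash
python3 -m pendant '{"increments":[0,0,-0.05,0,0,0,0,0,-0.3,0,0,0,0,0,-0.82,0,0,0,0,0,-1.59,0,0,0,0,0,-2.5,0,0,0,0,0,-3.41,0,0,0,0,0,-4.18,0,0,0,0,0,-4.71,0,0,0,0,0,-4.95,0,0,0,0,0,-5,0,0,0]}'
python3 - <<'E'
from h import *
s=state();print(s['position'],s['grip_width'],s['wrist_torque'],s['force'])
im,d=get_image('wrist');P=pts(cam('wrist',s),d)
save('w7.png',im)
c=box(0,0);print('to box above',delta([c[0]-.0005,c[1]+.0015,.217],-83.95))
E
```

```text
t: 25.7
position: [0.4751, -0.3253, 0.217]
tool_rot: [0.968, 0.251, 0.001, -0.0]
force: [-0.7, -0.2, -3.0]
grip_width: 0.0107
finger_force: 45.4
[ 0.47510902 -0.32527907  0.21704128] 0.010742104281667074 [-0.01355692  0.00781771  0.01791325] [-0.74945341 -0.24446358 -3.01895989]
to box above [ 8.200e+00 -1.168e+01  1.000e-02 -1.000e-02 -1.000e-02  2.870e+00]
```

View pics/w7.png

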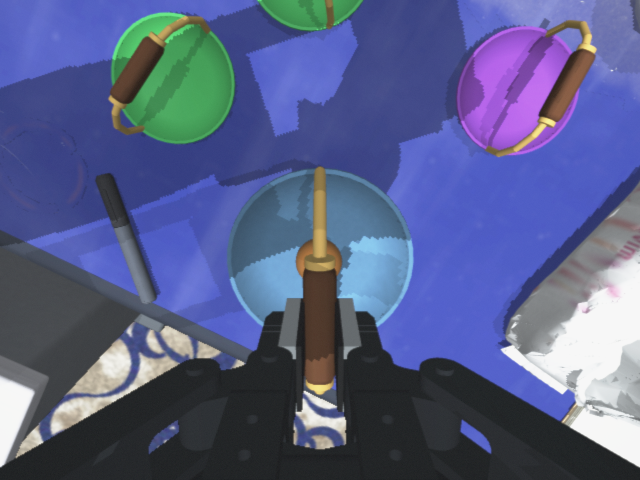

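```bash
python3 -m pendant '{"increments":[0.01,-0.01,0,0,0,0,0.07,-0.1,0,0,0,0,0.22,-0.31,0,0,0,0,0.47,-0.68,0,0,0,0,0.85,-1.21,0,0,0,0,1.34,-1.9,0,0,0,0,1.93,-2.75,0,0,0,0,2.6,-3.71,0,0,0,0,3.34,-4.75,0,0,0,0,4.1,-5.84,0,0,0,0]}'
python3 -m pendant '{"increments":[0.76,-1.09,0,0,0,0.03,1.5,-2.13,0,0,0,0.17,2.17,-3.09,0,0,0,0.47,2.76,-3.94,0,0,0,0.91,3.25,-4.63,0,0,0,1.44,3.63,-5.16,0,0,0,1.96,3.88,-5.53,0,0,0,2.4,4.03,-5.74,0,0,0,2.7,4.09,-5.83,0,0,0,2.84,4.1,-5.84,0,0,0,2.87]}'
python3 -m pendant '{"increments":[0,0,0,0,0,0,0,0,0,0,0,0]}'
python3 - <<'E'
from h import *
s=state();c=box(0,0);print(s['position'],delta([c[0]-.0005,c[1]+.0015,.1],-83.95))
im,d=get_image('wrist');K,Rw,o=C=cam('wrist',s);h=cv2.cvtColor(im,cv2.COLOR_RGB2HSV)
a=((h[...,0]>8)&(h[...,0]<18)&(h[...,1]>170)&(h[...,2]>120)).astype(np.uint8);np.save('w8.npy',im)
save('w8.png',cv2.resize(im,(480,360)))
E
```

```text
t: 27.0
position: [0.4976, -0.1101, 0.2174]
tool_rot: [0.968, 0.251, 0.001, -0.0]
force: [0.1, -0.6, -2.6]
grip_width: 0.0104
finger_force: 45.4
t: 28.25
position: [0.5199, 0.101, 0.2174]
tool_rot: [0.999, 0.053, 0.001, -0.0]
force: [-0.2, 0.3, -2.4]
grip_width: 0.0104
finger_force: 45.4
t: 28.5
position: [0.5202, 0.1002, 0.2174]
tool_rot: [0.999, 0.053, 0.001, -0.0]
force: [-0.3, 0.0, -2.3]
grip_width: 0.0105
finger_force: 45.4
[0.52021915 0.10015468 0.21739851] [-0.01 -0.01  3.91 -0.   -0.01  0.  ]
```

View pics/w8.png

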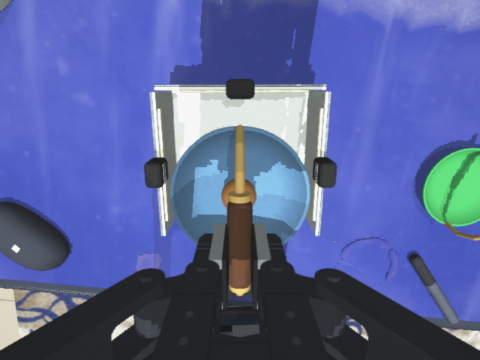

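```bash
python3 -m pendant '{"increments":[0,0,0.03,0,0,0,0,0,0.23,0,0,0,0,0,0.64,0,0,0,0,0,1.24,0,0,0,0,0,1.96,0,0,0,0,0,2.67,0,0,0,0,0,3.27,0,0,0,0,0,3.68,0,0,0,0,0,3.88,0,0,0,0,0,3.91,0,0,0]}'
python3 -m pendant '{"increments":[0,0,0,0,0,0,0,0,0,0,0,0,0,0,0,0,0,0,0,0,0,0,0,0,0,0,0,0,0,0,0,0,0,0,0,0,0,0,0,0,0,0,0,0,0,0,0,0]}'
python3 -m pendant '{"increments":[0,0,0,0,0,0,0,0,0,0,0,0,0,0,0,0,0,0,0,0,0,0,0,0,0,0,0,0,0,0,0,0,0,0,0,0,0,0,0,0,0,0,0,0,0,0,0,0]}'
python3 -c "
from h import *
s=state();print(s['position'],delta([s['position'][0],s['position'][1],.1],6.05),s['joints'].round(2))"
```

```text
t: 29.8
position: [0.5205, 0.1005, 0.1]
tool_rot: [0.999, 0.053, 0.001, -0.0]
force: [-0.2, 0.3, -2.4]
grip_width: 0.0102
finger_force: 45.4
t: 30.8
position: [0.5204, 0.1005, 0.1001]
tool_rot: [0.999, 0.053, 0.001, -0.0]
force: [-0.7, -0.6, -2.2]
grip_width: 0.0107
finger_force: 45.4
t: 31.8
position: [0.5205, 0.1005, 0.1001]
tool_rot: [0.999, 0.053, 0.001, -0.0]
force: [-0.1, 0.1, -2.2]
grip_width: 0.0104
finger_force: 45.4
[0.52045876 0.10052784 0.10007458] [-0.000e+00  0.000e+00  0.000e+00  1.000e-02 -1.000e-02 -1.125e+01] [0.04 0.1  1.88 0.   1.16 1.51]
```

```bash
python3 -m pendant '{"increments":[0,0,0,0,0,-0.01,0,0,0,0,0,-0.1,0,0,0,0,0,-0.3,0,0,0,0,0,-0.65,0,0,0,0,0,-1.16,0,0,0,0,0,-1.83,0,0,0,0,0,-2.65,0,0,0,0,0,-3.57,0,0,0,0,0,-4.58,0,0,0,0,0,-5.63]}'
python3 -m pendant '{"increments":[0,0,0,0,0,-1.05,0,0,0,0,0,-2.06,0,0,0,0,0,-2.98,0,0,0,0,0,-3.8,0,0,0,0,0,-4.47,0,0,0,0,0,-4.98,0,0,0,0,0,-5.33,0,0,0,0,0,-5.53,0,0,0,0,0,-5.61,0,0,0,0,0,-5.62]}'
python3 -m pendant '{"increments":[0,0,0,0,0,0,0,0,0,0,0,0,0,0,0,0,0,0,0,0,0,0,0,0,0,0,0,0,0,0,0,0,0,0,0,0,0,0,0,0,0,0,0,0,0,0,0,0]}'
python3 - <<'E'
from h import *
s=state();print(s['position'],delta([.5205,.1005,.1],6.05))
a,_=get_image('wrist');b,_=get_image('scene');b=cv2.resize(b[200:380,180:420],(640,480))
save('w9.png',cv2.resize(np.hstack([a,b]),(800,300)))
E
```

```text
t: 33.05
position: [0.5204, 0.1005, 0.1001]
tool_rot: [0.901, 0.434, 0.001, 0.0]
force: [0.6, -0.1, -2.5]
grip_width: 0.0111
finger_force: 45.4
t: 34.3
position: [0.5205, 0.1005, 0.1001]
tool_rot: [0.669, 0.744, 0.001, 0.0]
force: [-0.6, -0.5, -1.9]
grip_width: 0.0103
finger_force: 45.4
t: 35.3
position: [0.5205, 0.1005, 0.1001]
tool_rot: [0.669, 0.744, 0.001, 0.0]
force: [-0.3, -0.8, -1.7]
grip_width: 0.0105
finger_force: 45.4
[0.52048018 0.10053    0.10010097] [-0.    0.    0.    0.01 -0.    0.  ]
```

View pics/w9.png

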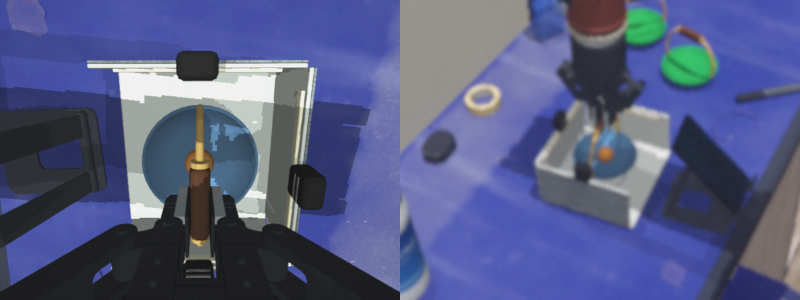

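The dish hangs level in the box at (200,157), with the marble in its middle at (200,158). The handle is broadside to the phone, all flaps are upright, and the phone has not moved.

```bash
python3 -c "
from rig import close_job
print(close_job())"
```

```text
the job is handed in; nothing more can be done
None
```

The job is handed in at about 35 s. All three flaps stand upright, and the dish paused end-on for two seconds and now hangs level, about 25 mm above the mark, with its handle broadside to the phone and the marble in its middle.

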